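Proofing dial one click up, then start

ROBOT

A 7-joint arm with a two-finger parallel gripper is mounted at the origin on the work surface. World frame = base frame: x ahead of the robot, y to its left, z up, the work surface at z = 0. Lengths are in m, angles in rad, forces in N, time in s.
With the tool pointing down it reaches from about 0.4 to 0.85 m from the base axis. Payload 10.4 kg.
Tool frame: the origin (TCP) lies at the very end of the fingers, on their centre line; the grasp point (between the pads) lies robot.hold_point_z behind it (robot.hold_point_z is the distance from the TCP to the grasp point, in m); z points along the fingers, x is the direction in which the jaws open and shut, and the axes are right-handed (so a half turn about z gives the same grasp; the last joint's range is limited). The gripper opens to 85 mm and grips with 20 to 120 N. Pads are 22 mm wide; open, the fingers measure 114 mm over their backs; the gripper's body (76 mm by 85 mm) begins 54 mm behind the grasp point. The pads swing forward as they close: fully open they stand 13 mm farther back than shut.
Start: joints at [1.295, 0.332, -0.065, 1.46, 0.022, 1.35, -0.088], TCP at [0.156, -0.605, 0.231] pointing down, gripper open.
Joint ranges: [-2.6, 2.6], [-0.5, 2.12], [-1.47, 1.34], [0.16, 2.42], [-1.27, 4.41], [0.06, 2.06], [-2.6, 2.6]. Speed limits (rad/s): [2.22, 2.22, 2.79, 2.79, 3.14, 3.14, 3.14].

INTERFACE

Orientations are given as [roll, pitch, yaw] about the fixed x, y, z axes, in that order (R = Rz(yaw) Ry(pitch) Rx(roll)).
In Python, from bench import robot gives the robot as it stands. Calls block until the motion is done:
- robot.movep(position, orientation): joint-space move of the TCP to a pose.
- robot.movel(position, ori=None, max_speed=0.15): straight line of the TCP; ori=None keeps the orientation; max_speed is the mean speed in m/s.
- robot.goto_joints(angles): joint-space move.
- robot.command_gripper(opening, strength=None): finger opening in m; strength is the grip in N (None keeps the last); returns when the fingers have stopped.
- robot.sleep(seconds).
- robot.ik(position, orientation): joint angles nearest the present ones, or None.
- robot.observe(): the state.
- robot.grab_frame(name): name is "scene" or "side" or "wrist"; returns the picture (480x640x3 uint8, red, green, blue); there is no depth.
- robot.camera_info(name): a dict with "mtx" (3x3 intrinsics, pixels), "distortion" ([k1, k2, p1, p2, k3] as OpenCV has them; the pictures are not rectified), "origin" and "orientation" of the camera in the world. Camera axes: x right, y down, z forward; pixel columns grow to the right and rows downward; lengths in m; the calibration is good to about 2 mm. A picture is of the moment at which its call begins: read the wrist's pose just before it. camera_info takes no time and is no camera call; for the wrist camera it gives the pose at the moment of the call.
A pose or a line that the arm cannot do raises robot.Unreachable and nothing moves.
- robot.sign_off(): hands the job in, once; it reports no verdict.
The state is a dict: "time_s": time; "joint_pos": joint angles; "qvel": joint speeds; "tau": joint torques, N m; "ee_pos": TCP position; "orientation": TCP orientation; "force": force on the tool from outside, world axes, zero at the start; "torque": the same for the moment, N m; "opening": finger opening in m.
Only numpy, scipy, OpenCV 4.12 (cv2) and the standard library are available. Lean on these libraries where they do the work, as an engineer would, in place of code of your own. Each camera call takes 0.05 s, during which the arm holds its last target.

TASK

On the controller with the orange dial, turn the dial one click clockwise with a fingertip, from the one-dot setting to the two-dot setting and no farther, so that it stays there when let go; then press that controller's green start button down and let it come up again. Do not pick anything up, and leave the controller with the grey dial and the things standing around as they are.

Things in the scene. Friction and masses are not known exactly. Their poses are not given: they have to be found in the camera images.
- orange_box: White controller with the orange dial, fixed to the table: 200 (x) x 150 (y) x 60 high, origin at the centre of its underside. x runs from the start-button end to the dial end, z up. Dial axis (vertical) at x = 20, y = 0; button at x = -68, y = 0. Black dots round the dial mark the settings, seen from its axis: two dots along +x, one dot 0.70 rad to the left (+y) of that, three dots to the right.
- orange_dial (a joint): Turn of the orange dial, rad, clockwise seen from above positive: 0 at one dot (its start, within 0.1), 0.70 at two dots, 1.40 at three; stops at -0.15 and 1.55. Spring detents: up to about 0.08 N m to leave a setting. Let go between 0.40 and 1.00 it snaps to 0.70 by itself; under 0.30 it falls back to 0, over 1.10 it goes on to 1.40.
- orange_dial_top (a point): Centre of the orange dial's flat top, on its axis, 90 above the table. A disc 96 across, 26 high with a knurled rim, too wide to pinch; grippy plastic, friction 0.5 to 0.7 or more. Spring-mounted: pushed on top it sinks 1 mm per 2.5 N after the first 1 to 2 N, at most 4 mm. Turned by a fingertip pressed on the top 25 to 38 from the axis and swept round it, or by rubbing along the rim.
- orange_pointer (a point): Outer end of the white pointer line on top of the orange dial, 44 from the axis; it points at the dots of the present setting.
- orange_start (a joint): Travel of the green start button of the orange controller, m: 0 up, 0.006 fully down. Spring return, 5 N when fully down; more than 0.004 counts as pressed.
- orange_start_top (a point): Centre of the top of the green start button (28 across) on the orange controller; it is pressed straight down.
- grey_box: The same kind of controller, same size and layout, with a grey dial, bolted to the table; to be left alone. 
- grey_dial (a joint): Turn of the grey dial, rad, clockwise from above positive; 0 at two dots, where it stands and must stay.
- grey_start (a joint): Travel of the grey controller's green start button, m; not to be pressed.
- near_tin: Bystander, loose: small open aluminium loaf tin 90 x 170 x 60, at the left, nearer the robot. Origin at the centre of its underside; leave it where it is.
- far_tin: Bystander, loose: small open steel loaf tin 90 x 170 x 60, beyond the controllers. Origin at the centre of its underside; leave it where it is.
- spice_jar: Bystander, loose: amber glass jar, 40 across, 70 high, red cap, between the two controllers. Origin at the centre of its underside; leave it where it is.
- seed_jar: Bystander, loose: clear glass jar, 72 across, 110 high, steel cap, at the back right. Origin at the centre of its underside; leave it where it is.
- scraper: Bystander, loose: dough scraper with steel blade and wooden back, 120 x 120, 15 high, at the left. Origin at the centre of its underside; leave it where it is.
- pastry_brush: Bystander, loose: pastry brush lying on the right of the table, about 20 high. Origin on its underside; leave it where it is.
There are look-alikes about, which are no part of the job. Leave any pink look-alike of the orange_box alone.

How it is judged:
By the outcome, as a careful person would: the job done as asked, in the order asked, and still so for the second after the job is handed in, with the robot touching nothing.
It also fails if it takes over 38 s, if anything falls off the work surface, if the arm or the gripper's body presses on something with over 40 N, if the wrist force passes 120 N, or if a joint passes its speed limit or range.

## Working session

There is one attempt and no reset: what is moved stays moved. The work goes in short steps, each a Python script; the robot and the scene stay as the last script left them, time stands still between calls to the robot, and variables do not carry over. Pictures are saved under pics/ and viewed, and the job is handed in when it is done.

```bash
mkdir -p pics; ls; cat > h.py <<'E'
import numpy as np, cv2
from bench import robot
def save(name,fn):
    im=robot.grab_frame(name); ci=robot.camera_info(name)
    cv2.imwrite(fn,cv2.cvtColor(im,cv2.COLOR_RGB2BGR)); return im,ci
def rotm(o):
    o=np.array(o,float)
    if o.shape==(3,3): return o
    from scipy.spatial.transform import Rotation as R
    return R.from_euler('xyz',o).as_matrix() if o.size==3 else R.from_quat(o).as_matrix()
def ray(ci,px,z):
    u=cv2.undistortPoints(np.array(px,float).reshape(-1,1,2),np.array(ci['mtx'],float),np.array(ci['distortion'],float)).reshape(-1,2)
    d=np.c_[u,np.ones(len(u))]@rotm(ci['orientation']).T; o=np.array(ci['origin'])
    return o+d*((z-o[2])/d[:,2])[:,None]
E
python3 - <<'E'
from h import *
for n in("scene","side","wrist"):
    im,ci=save(n,f"pics/{n}0.png"); print(n,ci)
s=robot.observe(); print(s, robot.hold_point_z)
E
```

```text
pics
scene {'mtx': array([[456.17412149,   0.        , 326.01112852],
       [  0.        , 456.17412149, 235.43377259],
       [  0.        ,   0.        ,   1.        ]]), 'distortion': array([0.027675, 0.      , 0.      , 0.      , 0.      ]), 'origin': array([1.05318424, 0.50149209, 0.8380705 ]), 'orientation': array([-2.37937159e+00,  1.18309311e-03,  2.32157031e+00])}
side {'mtx': array([[525.05908053,   0.        , 325.1956552 ],
       [  0.        , 525.05908053, 233.99303566],
       [  0.        ,   0.        ,   1.        ]]), 'distortion': array([-0.15385877,  0.        ,  0.        ,  0.        ,  0.        ]), 'origin': array([0.47163486, 1.0360026 , 1.10215761]), 'orientation': array([-2.34220883,  0.0187987 , -3.11063593])}
wrist {'mtx': array([[410.90710977,   0.        , 315.78264555],
       [  0.        , 410.90710977, 243.43797696],
       [  0.        ,   0.        ,   1.        ]]), 'distortion': array([-0.07342322,  0.        ,  0.        ,  0.        ,  0.        ]), 'origin': array([ 0.22395161, -0.58817091,  0.37351719]), 'orientation': array([ 2.86437800e+00,  1.19047811e-03, -1.31846823e+00])}
{'time_s': 0.15, 'joint_pos': array([ 1.29537524,  0.33271711, -0.06472387,  1.46072398,  0.02161972,
        1.34991353, -0.08847134]), 'qvel': array([ 0.00231799, -0.00341699, -0.00026962, -0.0021182 ,  0.00244247,
        0.00027923,  0.00131356]), 'tau': array([ 8.91175569e-04, -6.25826454e+01,  4.93929978e-02, -3.91854107e+01,
        1.63372635e-02,  7.57565838e-03,  1.14128960e-05]), 'ee_pos': array([ 0.15627326, -0.60486011,  0.23071642]), 'orientation': array([ 3.14153551e+00,  1.06419484e-03, -1.31790332e+00]), 'force': array([ 0.11297316, -0.0276578 ,  0.59024871]), 'torque': array([-0.01784059, -0.03338839, -0.03198734]), 'opening': 0.08531227180488278} 0.0187
```

View pics/scene0.png

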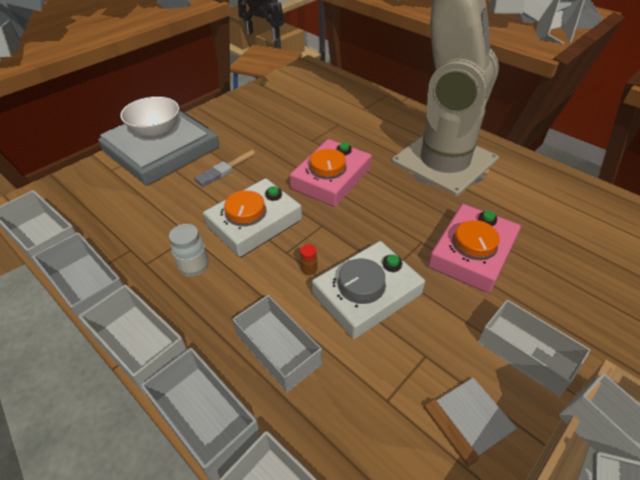

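View pics/side0.png

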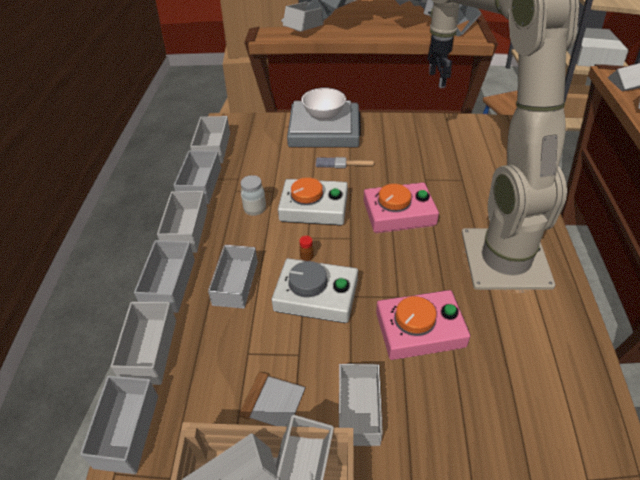

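The target, the white box with the orange dial, is at scene (245,208) and side (306,190). Its button is at scene (273,193) and side (335,194). The two pink look-alikes and the grey box stay untouched. I'll localise it now.

```bash
python3 - <<'E'
from h import *
R={'scene':((195,180),(305,250)),'side':((275,170),(352,225))}
for n in R:
    im=cv2.imread(f"pics/{n}0.png"); ci=robot.camera_info(n)
    (x0,y0),(x1,y1)=R[n]; hsv=cv2.cvtColor(im,cv2.COLOR_BGR2HSV)[y0:y1,x0:x1]
    def comp(m):
        k,l,st,c=cv2.connectedComponentsWithStats(m.astype(np.uint8)); i=1+np.argmax(st[1:,4]); return c[i]+[x0,y0],st[i]
    H,S,V=[hsv[...,i].astype(int) for i in range(3)]
    co,so=comp((H<18)&(S>200)&(V>200)); cg,sg=comp((H>45)&(H<85)&(S>120)&(V>40))
    print(n,co,so,cg,sg, 'dial',ray(ci,co,.088),'btn',ray(ci,cg,.068))
    crop=cv2.resize(im[y0:y1,x0:x1],None,fx=5,fy=5,interpolation=cv2.INTER_CUBIC); cv2.imwrite(f"pics/{n}_crop.png",crop)
E
```

```text
scene [244.01596517 202.85050798] [ 30  11  38  26 689] [273.05405405 190.81081081] [73  7 11  9 74] dial [[ 0.58611984 -0.20888542  0.088     ]] btn [[ 0.49305414 -0.2087404   0.068     ]]
side [294.07142857 187.42857143] [17 16  6  5 14] [334.72727273 192.34545455] [55 19 10  8 55] dial [[ 0.62458878 -0.20923161  0.088     ]] btn [[ 0.50033235 -0.21073129  0.068     ]]
```

```bash
python3 - <<'E'
from h import *
ci=robot.camera_info('scene'); print('bowl',ray(ci,[(150,105),(185,250-10)],.12))
p=[0.56,-0.21,0.30]; o=[np.pi,0,-np.pi/2]
print(robot.ik(p,o))
robot.movel([0.19,-0.58,0.33],max_speed=0.25)
robot.movep(p,o)
robot.command_gripper(0.0)
s=robot.observe(); print(s['time_s'],s['ee_pos'],s['orientation'],s['force'],s['opening'],s['joint_pos'])
im,ci=save('wrist','pics/w1.png'); print(ci['origin'],ci['orientation'])
E
```

```text
bowl [[ 0.51712233 -0.7148586   0.12      ]
 [ 0.76914473 -0.17956053  0.12      ]]
[ 0.66061564  0.28294069 -0.47441407  1.40598648  0.12837725  1.48324299
 -1.37959041]
3.3917 [ 0.56000849 -0.20997459  0.29999417] [ 3.14158533e+00  3.84687434e-05 -1.57075494e+00] [-0.383777   -0.34213375  0.57802483] -0.00012181664187628486 [ 0.6653717   0.28380211 -0.48063921  1.40570706  0.13028685  1.48355955
 -1.38090062]
[ 0.62986766 -0.21048001  0.4428101 ] [ 2.86439626e+00  8.84357456e-05 -1.57123821e+00]
```

View pics/w1.png

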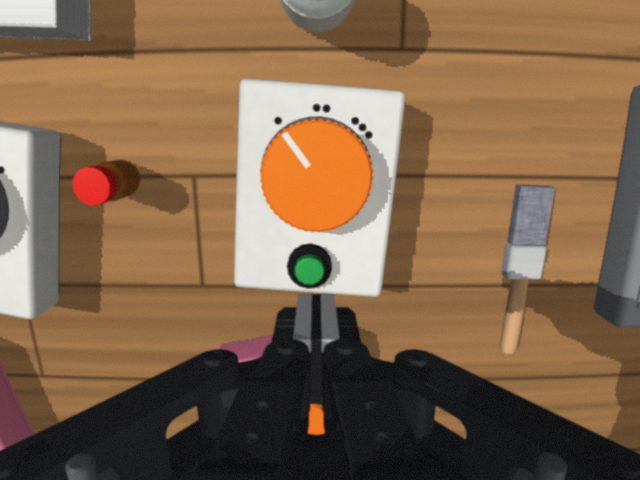

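The wrist view shows the dial at (316,174), with the pointer end at (285,134) on the single dot and the button at (309,269). The jaws are closed.

```bash
cat >> h.py <<'E'
def measure(im,ci,roi=(232,75,405,300)):
    hsv=cv2.cvtColor(im,cv2.COLOR_RGB2HSV).astype(int); H,S,V=[hsv[...,i] for i in range(3)]
    box=np.zeros(H.shape,bool); x0,y0,x1,y1=roi; box[y0:y1,x0:x1]=1
    def big(m):
        m=(m&box).astype(np.uint8); c,_=cv2.findContours(m,cv2.RETR_EXTERNAL,cv2.CHAIN_APPROX_NONE); return max(c,key=cv2.contourArea)
    d=big((H<20)&(S>170)&(V>225)); g=big((H>45)&(H<85)&(S>120)&(V>40))
    P=ray(ci,d.reshape(-1,2),.09); (cx,cy),r=cv2.minEnclosingCircle(P[:,:2].astype(np.float32))
    e=cv2.fitEllipse(d); c0=ray(ci,[e[0]],.09)[0]
    G=ray(ci,g.reshape(-1,2),.068); (gx,gy),gr=cv2.minEnclosingCircle(G[:,:2].astype(np.float32))
    m=np.zeros(H.shape,np.uint8); cv2.drawContours(m,[cv2.convexHull(d)],-1,1,-1); m=cv2.erode(m,np.ones((5,5)))
    w=np.argwhere((m>0)&(S<110)&(V>150))[:,::-1]
    W=ray(ci,w.astype(float),.09)[:,:2] if len(w) else None
    return (cx,cy,r),c0,e,(gx,gy,gr),W
E
python3 - <<'E'
from h import *
im=cv2.cvtColor(cv2.imread('pics/w1.png'),cv2.COLOR_BGR2RGB); ci=robot.camera_info('wrist')
D,c0,e,G,W=measure(im,ci); print(D,c0,e,G,len(W))
v=W-np.array(c0[:2]); print('pointer',v.mean(0),np.degrees(np.arctan2(v[:,1].mean(),v[:,0].mean())), np.linalg.norm(v,axis=1).max())
# dots & box corners at z=.06
print(ray(ci,[(278,120),(317,107),(326,108),(355,121),(362,127),(369,134),(244,81),(403,93),(381,296),(235,286)],.06)[:,:2]-c0[:2])
a=np.array(G[:2])-c0[:2]; print('button->dial',-a,np.linalg.norm(a),np.arctan2(-a[1],-a[0]))
E
```

```text
(0.5887898802757263, -0.20976944267749786, 0.046794407069683075) [ 0.58862162 -0.21095064  0.09      ] ((316.39093017578125, 176.9098663330078), (103.7140884399414, 108.30277252197266), 54.405696868896484) (0.49705323576927185, -0.2029738575220108, 0.01624804548919201) 275
pointer [0.02284534 0.01728049] 37.104299147545355 0.045358995018957064
[[ 0.04764345  0.03444644]
 [ 0.05881756 -0.00058879]
 [ 0.05795819 -0.00861882]
 [ 0.04674577 -0.0347518 ]
 [ 0.04151844 -0.04118826]
 [ 0.03537758 -0.04770003]
 [ 0.08128862  0.06378946]
 [ 0.07119823 -0.07696402]
 [-0.12280493 -0.06518675]
 [-0.11196864  0.08150005]]
button->dial [ 0.09156839 -0.00797678] 0.09191517172790027 -0.08689348700509211
```

The dial is centred at about (0.5885, -0.2108). The box yaw is about -0.08 rad, and the pointer is at 0.65 rad, which is one dot. I'll press on the robot side of the dial so the pointer stays visible, and go down under force feedback.

```bash
cat >> h.py <<'E'
C=np.array([0.5885,-0.2108]); RAD=0.031
def pose(a,z): return [C[0]+RAD*np.cos(a),C[1]+RAD*np.sin(a),z],[np.pi,0,-np.pi/2+(a-np.pi)]
E
python3 - <<'E'
from h import *
a=np.pi+0.35
for k in np.linspace(.35,-.45,5): print(robot.ik(*pose(np.pi+k,.088)) is not None,end=' ')
p,o=pose(a,0.13); robot.movep(p,o)
p,o=pose(a,0.094); robot.movel(p,o,max_speed=0.08)
f0=robot.observe()['force']; print('f0',f0)
z=0.094
while z>0.083:
    z-=0.001; p,o=pose(a,z); robot.movel(p,o,max_speed=0.03)
    s=robot.observe(); fz=s['force'][2]-f0[2]; print(round(z,4),s['ee_pos'].round(4),(s['force']-f0).round(2))
    if fz>8.5: break
print(s['time_s'])
save('wrist','pics/w2.png')
E
```

```text
True True True True True f0 [-0.2235595  -0.27217903 -0.09122745]
0.093 [ 0.5596 -0.2215  0.0933] [-0.    0.53  1.08]
0.092 [ 0.5594 -0.2214  0.092 ] [0.35 0.95 0.32]
0.091 [ 0.5593 -0.2214  0.0909] [0.77 0.05 0.39]
0.09 [ 0.5595 -0.2215  0.0902] [-0.09  0.81  2.31]
0.089 [ 0.5595 -0.2215  0.0892] [-0.69  0.01  2.4 ]
0.088 [ 0.5595 -0.2216  0.0883] [-1.55 -0.79  7.65]
0.087 [ 0.5595 -0.2216  0.0875] [-2.97 -0.03  8.58]
6.5083
```

View pics/w2.png

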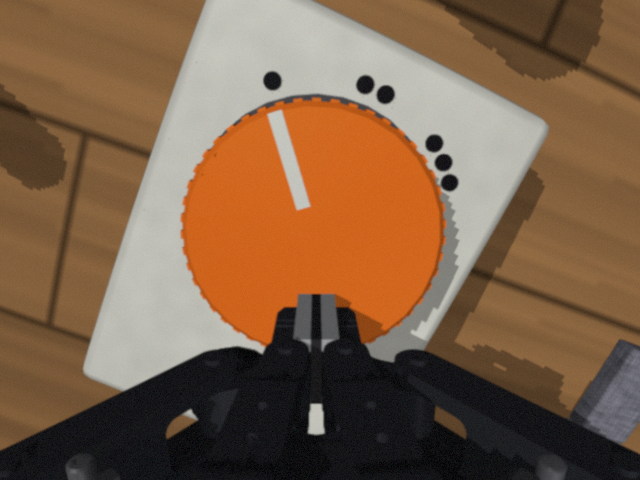

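The fingertips are on the dial top at (316,300), with the pointer end at (275,115) still on the one dot. I'll sweep clockwise now.

```bash
python3 - <<'E'
from h import *
z=0.0865
for k in np.arange(0,0.721,0.09):
    p,o=pose(np.pi+0.35-k,z); robot.movel(p,o,max_speed=0.02)
    s=robot.observe(); print(round(k,2),s['ee_pos'].round(4),s['force'].round(2),s['torque'].round(2))
print(s['time_s'])
save('wrist','pics/w3.png')
E
```

```text
0.0 [ 0.5595 -0.2217  0.0871] [-4.32  0.35  8.74] [0.   0.7  0.08]
0.09 [ 0.5589 -0.2196  0.0873] [-1.21 -1.55  7.71] [-0.35  0.44  0.01]
0.18 [ 0.5584 -0.2172  0.0874] [-1.67 -1.57  7.96] [-0.59  0.22 -0.04]
0.27 [ 0.5582 -0.2144  0.0874] [-0.59 -3.41  6.89] [-0.63  0.15 -0.04]
0.36 [ 0.5582 -0.2115  0.0874] [-1.57 -2.05  7.24] [-0.57  0.14 -0.03]
0.45 [ 0.5584 -0.2083  0.0874] [-0.56 -0.5   7.93] [-0.29  0.22 -0.01]
0.54 [ 0.559  -0.2044  0.0874] [-0.73  2.23  8.14] [0.33 0.08 0.01]
0.63 [ 0.5598 -0.2015  0.0874] [-0.05  2.91  7.24] [ 0.49 -0.03  0.05]
0.72 [ 0.5606 -0.1992  0.0874] [ 0.4  -0.3   8.42] [ 0.25 -0.04 -0.  ]
9.1417
```

View pics/w3.png

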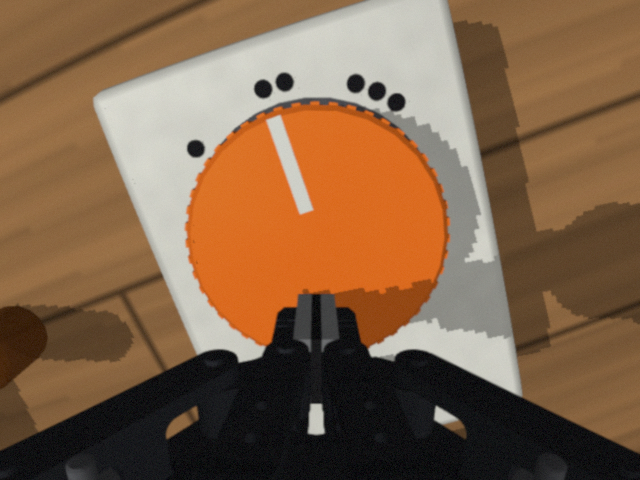

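The pointer end at (272,118) now aims at the two dots at (274,86). The tangential force is about zero, so the dial is settled in the detent. I'll lift straight up, check the dial, and move over the button.

```bash
python3 - <<'E'
from h import *
p,o=pose(np.pi-0.37,0.13); robot.movel(p,o,max_speed=0.1)
robot.movep([0.5005,-0.2038,0.16],[np.pi,0,-np.pi/2])
s=robot.observe(); print(s['time_s'],s['ee_pos'],s['force'])
im,ci=save('wrist','pics/w4.png')
print(ray(ci,[(316,176)],.09))
E
```

```text
10.2667 [ 0.50025444 -0.20396517  0.15951189] [-0.11619777 -0.65968803 -0.91567261]
[[ 0.54610027 -0.20429992  0.09      ]]
```

View pics/w4.png

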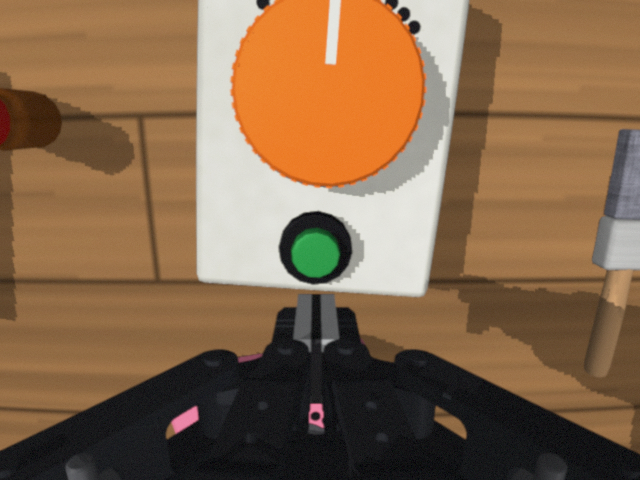

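The dial stayed on two dots after release: the pointer lies along the box axis, (331,64) to (336,0). The button's green top is at (316,254). I'll triangulate its height from w1 and w4, then press.

```bash
python3 - <<'E'
from h import *
ci=robot.camera_info('wrist'); ci1=dict(ci); ci1['origin']=np.array([0.62986766,-0.21048001,0.4428101]); ci1['orientation']=[2.86439626,8.84e-5,-1.57123821]
def g(fn,roi):
    im=cv2.imread(fn); h=cv2.cvtColor(im,cv2.COLOR_BGR2HSV); m=cv2.inRange(h,(45,120,40),(85,255,255)); x0,y0,x1,y1=roi
    k=np.zeros_like(m); k[y0:y1,x0:x1]=m[y0:y1,x0:x1]; c=max(cv2.findContours(k,0,1)[0],key=cv2.contourArea)
    e=cv2.fitEllipse(c); print(e); return e[0]
a=g('pics/w1.png',(280,230,340,300)); b=g('pics/w4.png',(270,200,360,290))
for z in (.06,.064,.068,.072,.076,.08): print(z,ray(ci1,[a],z)[0,:2],ray(ci,[b],z)[0,:2])
E
```

```text
((308.84759521484375, 269.3091735839844), (30.26259994506836, 30.7025089263916), 143.00782775878906)
((314.9224548339844, 252.6023712158203), (48.95541763305664, 49.86217498779297), 167.97802734375)
0.06 [ 0.49441589 -0.20354434] [ 0.49565766 -0.20350448]
0.064 [ 0.49583123 -0.20361681] [ 0.49689507 -0.20351896]
0.068 [ 0.49724657 -0.20368928] [ 0.49813248 -0.20353344]
0.072 [ 0.49866192 -0.20376175] [ 0.49936989 -0.20354791]
0.076 [ 0.50007726 -0.20383422] [ 0.5006073  -0.20356239]
0.08 [ 0.5014926  -0.20390669] [ 0.50184471 -0.20357687]
```

```bash
python3 - <<'E'
from h import *
x,y=0.4998,-0.2037; o=[np.pi,0,-np.pi/2]
robot.movel([x,y,0.084],o,max_speed=0.08)
f0=robot.observe()['force']; z=.084
while z>0.058:
    z-=0.001; robot.movel([x,y,z],o,max_speed=0.03)
    s=robot.observe(); f=s['force']-f0; print(round(z,4),s['ee_pos'].round(4),f.round(2))
    if f[2]>9: break
robot.sleep(0.1); s=robot.observe(); print(s['time_s'],s['ee_pos'],s['force']-f0)
save('wrist','pics/w5.png')
E
```

```text
0.083 [ 0.4999 -0.2038  0.0833] [-0.94 -0.1  -0.84]
0.082 [ 0.5    -0.2038  0.0822] [0.45 0.05 0.25]
0.081 [ 0.5    -0.2038  0.0811] [ 0.83 -0.28  0.61]
0.08 [ 0.5    -0.2038  0.0801] [ 0.36 -0.45  1.79]
0.079 [ 0.4999 -0.2038  0.0791] [ 0.08 -0.24  1.19]
0.078 [ 0.5    -0.2037  0.0781] [ 1.47 -0.45  3.57]
0.077 [ 0.4999 -0.2037  0.0771] [ 0.91 -1.93  3.98]
0.076 [ 0.5    -0.2038  0.0762] [ 1.   -0.06  5.14]
0.075 [ 0.5    -0.2038  0.0759] [-2.46  1.16 14.1 ]
13.7667 [ 0.50002452 -0.20379565  0.07598499] [-3.59894655  0.59290001 14.54228136]
```

View pics/w5.png

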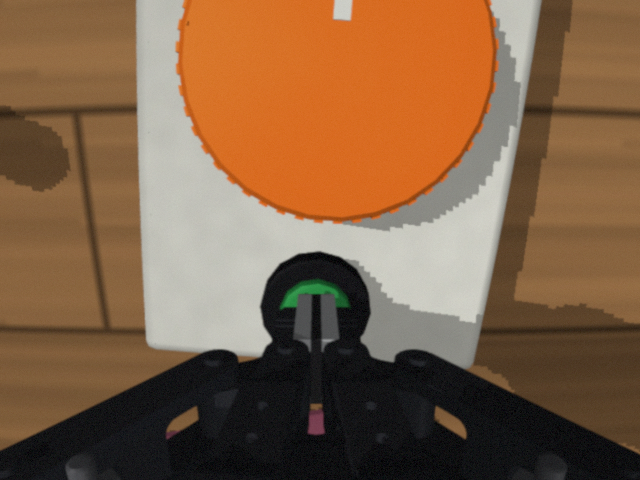

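The fingertip is on the green button at (316,295). The force rose like a spring to about 5 N over 6 mm, then hit a hard stop at 14 N, so the button is fully down. Now I'll release it and check.

```bash
python3 - <<'E'
from h import *
robot.movel([0.5,-0.2037,0.10],max_speed=0.06)
robot.movel([0.5,-0.2037,0.17],max_speed=0.15)
p=[0.56,-0.21,0.30]; robot.movep(p,[np.pi,0,-np.pi/2])
robot.sleep(0.3)
im,ci=save('wrist','pics/w6.png'); save('scene','pics/s6.png')
D,c0,e,G,W=measure(im,ci); v=W-c0[:2]; print(D,G,'pointer ang',np.arctan2(v[:,1].mean(),v[:,0].mean()),robot.observe()['time_s'])
h=cv2.cvtColor(im,cv2.COLOR_RGB2HSV)
m=cv2.inRange(h,(45,120,40),(85,255,255)); k=np.zeros_like(m); k[230:300,280:340]=m[230:300,280:340]; print(cv2.fitEllipse(max(cv2.findContours(k,0,1)[0],key=cv2.contourArea)))
a=cv2.imread('pics/scene0.png'); b=cv2.imread('pics/s6.png'); cv2.imwrite('pics/diff.png',cv2.absdiff(a,b))
E
```

```text
(0.5891075730323792, -0.20980757474899292, 0.046970218420028687) (0.49738070368766785, -0.2040967047214508, 0.016042882576584816) pointer ang -0.1145274975675054 16.025
((308.8990478515625, 268.7709045410156), (30.222187042236328, 30.67201805114746), 141.0363311767578)
```

View pics/w6.png

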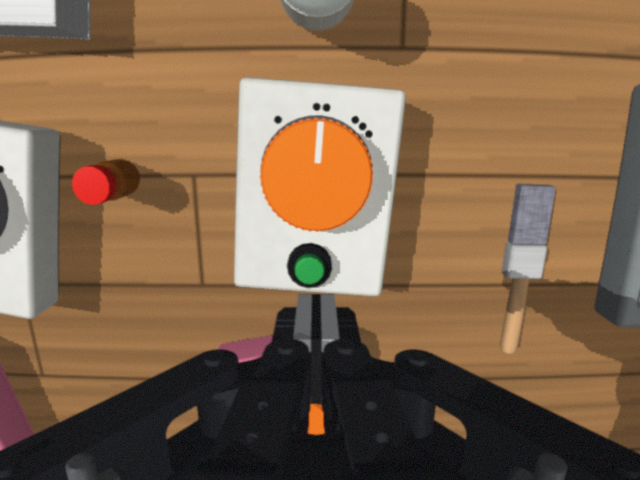

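View pics/s6.png

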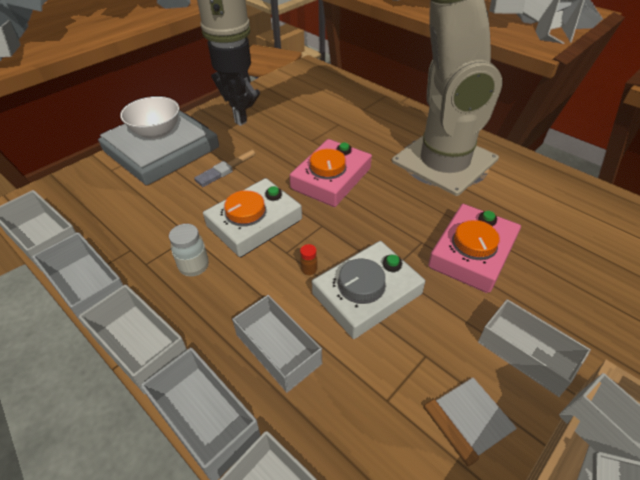

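The wrist view shows the pointer end at (320,122) facing the two dots at (321,107). The green button is back at (309,269), the same as before the press. The scene view shows everything else where it was.

```bash
python3 -c "
from bench import robot
print(robot.observe()['force'],robot.sign_off())"
```

```text
the job is handed in; nothing more can be done
[-0.01641235  0.36466794  0.05000835] None
```

The orange dial is on the two-dot setting and its green start button has been pressed and let up again. I handed the job in at about 16 s of the 38 s allowed.

- **Dial:** I pressed the closed fingertips on the dial top at about 8 N, 31 mm from the axis, and swept 0.72 rad clockwise. After the lift the pointer stayed at two dots. Its measured direction went from 0.65 to -0.11 rad, a turn of 0.76 rad against the nominal 0.70. The gap is within what I'd expect from measurement error and the allowed start tolerance.
- **Button:** The force rose like a spring to about 5 N over about 6 mm of travel, then met a hard stop at 14 N. After release the button looked the same as before the press, to within 1 pixel.
- **Surroundings:** In the last scene picture, compared by eye with the first, the grey controller, the pink look-alikes and the loose things had not visibly moved. At hand-in the gripper was clear at 0.30 m, with about zero force on it.

No check failed. The two views of the button disagreed by about 0.5 mm.

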